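# Send a parts cup up into the outgoing bay

### The job

Twist the top orange cup counter-clockwise while lifting to free it from its stack without forcing it, and stand it in the blue tote. Then push the tote up the ramp, under the shelf, until it is fully home: dropped behind the yellow lip and lying level in the bay, with the cup still standing upright in it. Push the tote rather than lifting it, do not bump the shelf, and leave everything else where it is.

Things in the scene. Friction and masses are not known exactly. Their poses are not given: they have to be found in the camera images.
- cup_mid (a point): Centre of the loose top cup, half-way up. Orange plastic, round, open top, 85 mm tall, 60 mm wide at the rim, 46 mm at the foot, 50 g; z points out of its mouth. 57 mm wide 20 mm below the rim: grip there, across any diameter. Two black lugs stick out along its +x and -x to 35 mm from the axis, 14 mm wide, 25 to 30 mm above its underside. Its upper 47 mm stand free above the stack.
- stack: Fixed stand of the orange stack: steel disc 92 mm across, two dark uprights at its +x and -x (44 mm out, 113 mm tall) whose fingers hold the cup's lugs. Origin: on the axis at table height, z up. Stops block clockwise turning. Turned counter-clockwise seen from above, the top cup is free from about 40 to 130 degrees (60 is good) and lifts out; its foot is out after 25 mm.
- white_stack: Fixed stand with white cups, 92 mm wide at the foot, 118 mm tall, not to be used; it may have swapped places with the orange stack. Origin: on its axis at the table top.
- tote: The blue tote, loose: an open box 110 mm long (its x axis, along the dock), 130 mm wide (its y axis), 45 mm high, walls and floor 4 mm thick, about 0.4 kg. Origin: centre of its underside. It starts on the dock's flat run-in, between the guides; it needs 2 to 10 N to be pushed.
- dock: Fixed loading dock. Origin: at table height, middle of the ramp's foot; +x points level uphill, y across, z up. Along x: flat run-in from -160 to 0 mm, surface 6 mm above the table; black ramp from 0 to 92 mm, rising at 18 degrees to 36 mm; then the yellow lip. Grey guides on both sides, inner faces at y = -69 and +69 mm (70 in the bay), 14 mm above run-in and ramp.
- shelf: Grey shelf over the bay, fixed to the dock, same origin and axes. Board x = 82 to 255 mm, y = -100 to 100 mm, underside 150 mm above the table, 12 mm thick; a white power supply on it reaches 232 mm. Posts 14 mm square at x = 150 and 240, y = -91 and +91 mm. No room for an upright tool at the lip: lean it back downhill 35 to 40 degrees, tip uphill, for the last push.
- lip (a point): Middle of the upper rear edge of the yellow lip (dock x = 100 mm, 36 mm above the table; axes as the dock). The lip's flat top is 8 mm long; behind its upright rear face lies the bay floor, 8 mm lower.
- meter: Orange handheld meter lying flat, 150 x 75 x 40 mm, bystander. Origin: centre of its underside.
- screwdriver: Screwdriver lying on the table, bystander.
- wrench: Wrench lying on the table, bystander.
- jar: Amber jar with white lid, 48 mm wide, 60 mm tall, bystander. Origin: centre of its underside.
- battery: Black battery pack 70 x 45 x 22 mm, bystander. Origin: centre of its underside.
- flow_sensor: White flow sensor block 75 x 60 x 32 mm, bystander. Origin: centre of its underside.
- stack_rim (a point): Centre of the mouth of the fixed orange cup that the loose top cup is nested in, 100 mm above the table, on the stack's axis. The top cup's lowest 25 mm are inside it; its lugs rest on this rim, each under a steel finger (18 mm wide, 2 mm play above the lug).
- bay (a point): Middle of the bay floor, 28 mm above the table (dock x = 161 mm; axes as the dock). The bay is 122 mm long from the lip's rear face to the end wall (60 mm tall), with guides 22 mm above its floor. The tote is home when all of it lies flat on this floor, its origin within 6 mm of this point along x.

How it is judged (in metres and radians):
On the way, in this order (a step that is already met when the one before it is completed fails the run):
1. the orange cup is lifted clear of its stack (z of cup_mid in the frame of stack above 0.147 m and contact force between cup and stack below 0.1 N), for 0.1 s.
2. the cup stands released in the tote, before the tote is pushed up (z of cup_mid in the frame of tote below 0.052 m and horizontal distance between cup_mid and tote below 0.06 m and angle between cup_mid's own z axis and vertical below 0.15 rad and contact force between the fingers and cup below 0.1 N and x of tote in the frame of dock below -0.03 m), for 0.2 s.
3. the tote slides up the ramp (x of tote in the frame of dock between 0.02 and 0.09 m and contact force between tote and dock above 0.5 N), for 0.1 s.
4. the tote has dropped behind the lip (x of tote in the frame of dock above 0.152 m and z of tote in the frame of dock below 0.031 m and angle between tote's own z axis and vertical below 0.04 rad), for 0.2 s.
At the end, for the whole second after the job is handed in: The tote lies level (within about 2 degrees) on the bay floor between the yellow lip and the end wall (its underside within 3 mm of the bay floor), the orange cup stands upright (within about 8 degrees) on the tote's floor, and both are at rest (all of step 4 and x of tote in the frame of dock below 0.17 m and linear speed of each of tote, cup below 0.02 m/s and z of cup_mid in the frame of tote between 0.04 and 0.052 m and horizontal distance between cup_mid and tote below 0.06 m and angle between cup_mid's own z axis and vertical below 0.15 rad); the robot touches nothing.
It fails at once if the cup was forced against its stack (over 40 N) (contact force between cup and stack above 40 N).
It fails at once if the tote was lifted off the dock instead of pushed (z of tote in the frame of dock above 0.065 m).
It fails at once if the cup tipped over (angle between cup_mid's own z axis and vertical above 0.8 rad).
It fails at once if the shelf was bumped (over 5 N) (contact force between any of the arm, the fingers, cup and shelf above 5 N).
It fails at once if a bystander was moved by more than 20 mm (distance of any of meter, screwdriver, wrench, jar, battery, flow_sensor from where it was at the start of the episode above 0.02 m).
It also fails if it takes over 61 s, if anything falls off the work surface, if the arm or the gripper's body presses on something with over 40 N, if the wrist force passes 120 N, or if a joint passes its speed limit or range.

### The arm

A 6-joint arm with a two-finger parallel gripper is mounted at the origin on the work surface. World frame = base frame: x ahead of the robot, y to its left, z up, the work surface at z = 0. Lengths are in mm, angles in rad, forces in N, time in s.
With the tool pointing down it reaches from about 325 to 750 mm from the base axis. Payload 7.6 kg.
Tool frame: the origin (TCP) lies on the mounting face of the last link; the fingertips stand 173 mm ahead of it and the grasp point (between the pads) lies 155 mm ahead of it; x points along the fingers, z is the direction in which the jaws open and shut, and the axes are right-handed (so a half turn about x gives the same grasp; the last joint's range is limited). The gripper opens to 85 mm and grips with 20 to 120 N. Pads are 22 mm wide; open, the fingers measure 114 mm over their backs; the gripper's body (76 mm by 85 mm) begins 54 mm behind the grasp point. The pads swing forward as they close: fully open they stand 13 mm farther back than shut.
Start: joints at [-1.188, 0.052, 1.401, -0, 1.689, -0.07], TCP at [229.7, -472.088, 404.723] pointing down, gripper open.
Joint ranges: [-2.9, 2.9], [-0.91, 2.17], [0.12, 2.37], [-1.06, 4.2], [0.26, 2.73], [-2.93, 2.93]. Speed limits (rad/s): [2.57, 2.57, 3.01, 3.14, 3.14, 3.14].

### API

Orientations are given as a unit quaternion [x, y, z, w].
In Python, from rig import read_state, get_image, get_calibration, close_job, regions_of, spot_point gives the robot as it stands.
- The arm moves only by the tool apply_moves, never from a script. Its argument "rows" is a list of rows, each a list of 4 numbers: the shift along the tool's x, y, z scaled (see below), then the turn about the tool's x scaled (see below). A call has 1 to 20 rows; each row is the pose to reach, as a shift and turn from the pose commanded when the call began, along the tool's axes at that moment; what a row does not reach only later rows make up. The controller multiplies each number of a shift by 0.2 m and each number of a turn by 30 degrees. A row lasts 1/8 s, in which the tool goes at most 62.5 mm and 10.7 degrees, less where a joint would pass 70% of its speed; a pose out of reach is approached as far as the arm can. A call with a number of a shift or a turn outside -1 to 1 is refused whole. A call with a gripper value outside its range is refused whole. "grip" is the closure, from 0 (fully open) to 1 (shut), set as the call begins (left out, the last holds). The fingers move at their own pace and stop on an object; "grip_force" is the grip in N (left out, the last holds). Time passes only in rows, so rows that repeat a pose let the fingers close. It gives the time, the measured TCP pose, the force and the opening at its end, in the units of the state.
- read_state(): the state, without advancing time (a new reading comes with each control period).
- get_image(name): name is "side" or "top"; returns (picture, depth): 400x640x3 uint8, red, green, blue; 400x640 float32, mm along the optical axis (not along the pixel's ray), 0 where there is no reading.
- get_calibration(name): a dict with "camera_matrix" (3x3 intrinsics, pixels), "extrinsics" (4x4, takes a point from camera to world coordinates). Camera axes: x right, y down, z forward; pixel columns grow to the right and rows downward; lengths in mm; the calibration is good to about 2 mm. A picture is of the moment at which its call begins. get_calibration takes no time and is no camera call.
- close_job(): hands the job in, once; it reports no verdict.
Trained networks look in the newest picture that a camera, given by its name, has taken for a name from the list of things; names that differ only in an ending like _2 or _b are one class to them, and where a whole thing is asked for, a point or a joint stands for the part that bears it (a point fixed in the world has none). Each returns a list of dicts, best first, with "p" (0 to 1); they miss things now and then, are a little off and sometimes report something else, mostly with a low value. They report only what shows in the picture. A call takes as long as a camera call.
- regions_of(camera, thing): "region" (400x640 bool, what is visible of it) and "rect" ([centre column, centre row, width, height] in pixels, round what is visible of it).
- spot_point(camera, thing): "pixel" ([column, row] in pixels: a listed point, or the origin of a listed thing).
The state is a dict: "time_s": time; "q": joint angles; "joint_vel": joint speeds; "effort": joint torques, N m; "position": TCP position; "orientation": TCP orientation; "contact_force": force on the tool from outside, world axes, zero at the start; "ft_torque": the same for the moment, N m; "finger_gap": finger opening in mm.
Only numpy, scipy, OpenCV 4.12 (cv2) and the standard library are available. Lean on these libraries where they do the work, as an engineer would, in place of code of your own. Each camera call takes 0.05 s, during which the arm holds its last target. There are 200 camera calls.

## Working session

There is one attempt and no reset: what is moved stays moved. The work goes in short steps, Python scripts to look and compute and a tool call to move; the robot and the scene stay as the last step left them, time stands still between calls to the robot, and variables do not carry over. Pictures are saved under pics/ and viewed, about 8 in all and at most 12, crops included, and the job is handed in when it is done.

Besides the shell and the picture viewer there is one more tool, called after "Call:" as a command line: name --pt "numbers of a row" for each row, then --argument value for the rest. apply_moves: Moves the arm, as the interface text tells. Shifts and turns lie within -1 to 1; 1 stands for 0.2 m of shift or 30 degrees of turn. Its arguments: {"type":"object","properties":{"rows":{"type":"array"},"grip":{"type":"number"},"grip_force":{"type":"number"}},"required":["rows"]}

```bash
ls; mkdir -p pics; cat > h.py <<'E'
import numpy as np, cv2
from rig import *
from scipy.spatial.transform import Rotation as R
def save(n,name):
    im,d=get_image(n); cv2.imwrite('pics/'+name+'.png',im[:,:,::-1]); np.save('pics/'+name+'.npy',d); return im,d
def back(n,px,depth):
    c=get_calibration(n);K=np.array(c["camera_matrix"]);T=np.array(c["extrinsics"])
    px=np.atleast_2d(px).astype(float);depth=np.atleast_1d(depth)
    r=np.c_[px,np.ones(len(px))]@np.linalg.inv(K).T*depth[:,None]
    return r@T[:3,:3].T+T[:3,3]
def onz(n,px,z):
    c=get_calibration(n);K=np.array(c["camera_matrix"]);T=np.array(c["extrinsics"])
    r=T[:3,:3]@np.linalg.inv(K)@np.array([px[0],px[1],1.]);o=T[:3,3]
    return o+r*(z-o[2])/r[2]
def proj(n,P):
    c=get_calibration(n);K=np.array(c["camera_matrix"]);T=np.linalg.inv(np.array(c["extrinsics"]))
    p=np.atleast_2d(P)@T[:3,:3].T+T[:3,3];p=p@K.T
    return p[:,:2]/p[:,2:]
def cloud(n,d):
    v,u=np.mgrid[0:400,0:640];return back(n,np.c_[u.ravel(),v.ravel()],d.ravel()).reshape(400,640,3)
E
python3 - <<'E'
from h import *
ims=[]
for n in("side","top"):
    im,d=save(n,n+'0');c=get_calibration(n);print(n,np.round(c["extrinsics"],3).tolist(),np.array(c["camera_matrix"]).round(1).tolist())
    for t,z in(("cup_mid",None),("stack",0),("white_stack",0),("tote",6),("dock",0),("lip",36),("stack_rim",100),("bay",28),("jar",0),("meter",0)):
        for s in spot_point(n,t)[:2]:
            p=s["pixel"];zz={"cup_mid":117.5}.get(t,z)
            print(t,round(s["p"],2),np.round(p),onz(n,p,zz).round(1))
s=read_state();print(s["position"],s["orientation"],s["time_s"],R.from_quat(s["orientation"]).as_matrix().round(3).tolist())
E
```

```text
pics
side [[-0.99, -0.118, 0.082, 457.663], [-0.142, 0.723, -0.676, 685.85], [0.021, -0.681, -0.732, 927.845], [0.0, 0.0, 0.0, 1.0]] [[492.6, 0.0, 317.6], [0.0, 492.6, 210.0], [0.0, 0.0, 1.0]]
cup_mid 0.67 [373. 151.] [ 438.7 -285.8  117.5]
cup_mid 0.57 [263. 169.] [ 698.6 -175.5  117.5]
stack 0.96 [366. 184.] [ 443.9 -289.2    0. ]
white_stack 0.91 [310. 159.] [ 611.9 -364.6   -0. ]
tote 0.75 [302. 276.] [567.7  42.    6. ]
tote 0.16 [390. 216.] [ 376.7 -176.1    6. ]
dock 0.59 [300. 305.] [559.2 114.4   0. ]
lip 0.6 [392. 214.] [ 373.4 -153.    36. ]
lip 0.25 [336. 214.] [ 509.5 -130.9   36. ]
stack_rim 0.97 [367. 161.] [ 449.8 -266.5  100. ]
bay 0.28 [242. 217.] [736.7 -92.2  28. ]
jar 0.77 [339. 142.] [ 536.8 -450.5    0. ]
meter 0.71 [241. 220.] [ 746.7 -104.1    0. ]
top [[0.019, -0.997, 0.078, 474.364], [-1.0, -0.019, -0.0, -77.005], [0.002, -0.078, -0.997, 1242.821], [0.0, 0.0, 0.0, 1.0]] [[515.7, 0.0, 323.9], [0.0, 515.7, 209.0], [0.0, 0.0, 1.0]]
cup_mid 0.81 [416. 265.] [ 444.4 -280.4  117.5]
stack 0.9 [408. 262.] [ 447.8 -280.4    0. ]
stack 0.2 [338. 136.] [ 750.6 -108.6    0. ]
white_stack 0.77 [431. 196.] [ 608.3 -336.4    0. ]
tote 0.62 [276. 210.] [567.8  38.1   6. ]
dock 0.95 [240. 212.] [559.8 126.2   0. ]
lip 0.94 [198. 224.] [527.5 216.2  36. ]
lip 0.46 [433. 194.] [ 610.2 -333.8   36. ]
stack_rim 0.76 [414. 266.] [ 442.3 -277.3  100. ]
stack_rim 0.36 [243. 215.] [547.  101.6 100. ]
jar 0.7 [479. 223.] [ 545.5 -452.2    0. ]
meter 0.82 [337. 133.] [ 760.2 -106.2    0. ]
meter 0.55 [196. 224.] [529.4 231.5   0. ]
[ 229.69273874 -472.09110311  404.71343176] [ 0.37500302  0.59943778 -0.37503735  0.59949484] 1.1 [[0.0, 0.899, 0.437], [-0.0, 0.437, -0.899], [-1.0, 0.0, 0.0]]
```

View pics/top0.png

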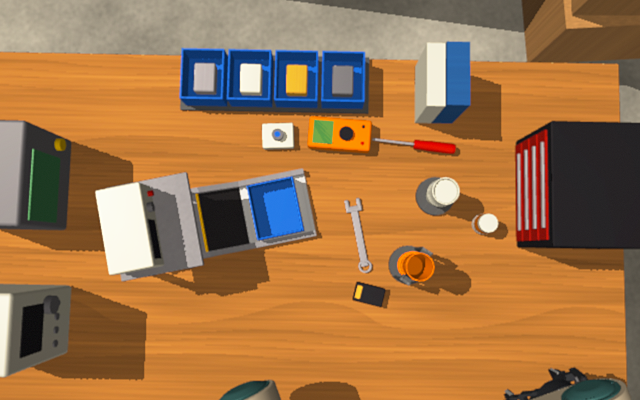

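View pics/side0.png

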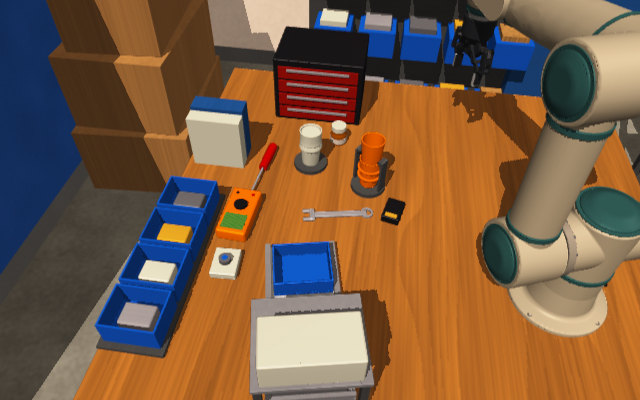

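The top view shows the orange stack at about (413,265), the tote at (276,210) on the run-in, and the ramp and shelf to its left, so uphill is about world +y. I'll refine these with depth.

```bash
python3 - <<'E'
from h import *
im=cv2.imread('pics/top0.png');d=np.load('pics/top0.npy');C=cloud('top',d);Z=C[...,2]
hsv=cv2.cvtColor(im,cv2.COLOR_BGR2HSV);v,u=np.mgrid[0:400,0:640]
def box(m,name):
    P=C[m][:,:2].astype(np.float32);r=cv2.minAreaRect(P);print(name,len(P),np.round(r[0],1),np.round(r[1],1),round(r[2],2),'z',np.median(C[m][:,2]).round(1));return P
blue=(hsv[...,0]>100)&(hsv[...,0]<125)&(hsv[...,1]>120)&(u>235)&(u<310)&(v>165)&(v<250)
box(blue&(abs(Z-51)<6),'toterim');box(blue&(abs(Z-10)<5),'totefloor')
reg=(u<215)&(u>85)&(v>165)&(v<290)
box(reg&(Z>157)&(Z<168),'board');box(reg&(Z>227)&(Z<238),'psu')
yel=(hsv[...,0]>20)&(hsv[...,0]<32)&(hsv[...,1]>150)&(u>180)&(u<220)&(v>180)&(v<260)
box(yel,'lip')
# guides: right part
g=(u>190)&(u<330)&(v>160)&(v<255)&(Z>16)&(Z<24)&(hsv[...,1]<80);box(g,'guides')
# stack
sr=(u>370)&(u<450)&(v>235)&(v<290)
box(sr&(abs(Z-160)<5),'cup rim')
org=(hsv[...,1]>150)&(hsv[...,0]<15)
for lo,hi in((98,108),(108,118)):
    m=sr&(Z>lo)&(Z<hi)&~org;P=C[m];print(lo,P[:, :2].round(0).tolist()[:60])
cd=sr&(Z>1.5)&(Z<12)&(hsv[...,1]<80);box(cd,'disc')
for n in('battery','flow_sensor','jar','wrench','screwdriver','meter'):
    for s in regions_of('top',n)[:1]:
        box(s["region"]&(Z>3),n+' %.2f'%s["p"])
# tilt info
E
python3 - <<'E'
import cv2
a=cv2.imread('pics/top0.png')[230:300,370:460];b=cv2.imread('pics/side0.png')[120:200,330:410]
cv2.imwrite('pics/crop.png',cv2.hconcat([cv2.resize(a,(450,400),interpolation=2),cv2.resize(b,(350,400))]))
E
```

```text
toterim 336 [568.5  37.8] [130.3 109.4] 13.12 z 50.3
totefloor 2039 [571.   36.9] [122.8 107.2] 13.23 z 9.9
board 3980 [516.6 278.7] [200.1 173.4] 12.4 z 161.7
psu 3891 [508.6 314.4] [169.8  91.7] 12.5 z 231.7
lip 156 [486.   94.7] [326.  110.7] 67.37 z 36.0
guides 1386 [557.9  91.3] [164.3 270.3] 12.66 z 20.1
cup rim 131 [ 441.9 -278.9] [58.3 58.6] 68.02 z 159.7
98 [[484.0, -293.0], [482.0, -291.0], [482.0, -292.0], [480.0, -291.0], [480.0, -292.0], [478.0, -301.0], [473.0, -307.0], [471.0, -271.0], [471.0, -273.0], [471.0, -278.0], [471.0, -280.0], [471.0, -282.0], [468.0, -265.0], [468.0, -267.0], [469.0, -308.0], [466.0, -263.0], [464.0, -260.0], [459.0, -255.0], [457.0, -254.0], [455.0, -252.0], [453.0, -252.0], [450.0, -252.0], [448.0, -250.0], [446.0, -250.0], [442.0, -250.0], [439.0, -250.0], [437.0, -250.0], [435.0, -250.0], [435.0, -251.0], [433.0, -251.0], [431.0, -252.0], [428.0, -252.0], [428.0, -254.0], [426.0, -256.0], [424.0, -260.0], [422.0, -258.0], [422.0, -260.0], [422.0, -262.0], [420.0, -249.0], [420.0, -260.0], [420.0, -262.0], [420.0, -264.0], [418.0, -245.0],
[... 867 characters left out ...]
1.0], [467.0, -313.0], [422.0, -250.0], [423.0, -252.0], [420.0, -250.0], [421.0, -252.0], [420.0, -254.0], [420.0, -256.0], [418.0, -248.0], [418.0, -249.0], [418.0, -253.0], [418.0, -254.0], [418.0, -257.0], [418.0, -258.0], [418.0, -261.0], [418.0, -266.0], [416.0, -244.0], [416.0, -246.0]]
disc 148 [ 452.4 -277. ] [76.8 88.9] 64.36 z 10.5
battery 0.88 573 [ 400.5 -139.7] [184.5  59.1] 58.1 z 21.9
flow_sensor 0.64 801 [622.5   5.9] [329.   83.3] 15.02 z 19.9
jar 0.94 366 [ 519.9 -274.2] [ 42.9 402.5] 6.92 z 58.2
wrench 0.69 470 [ 517.9 -158.1] [115.9 143.1] 67.21 z 7.1
screwdriver 0.87 529 [ 653.6 -193.1] [142.1 402.8] 37.63 z 21.6
meter 0.64 2048 [ 637.2 -109.8] [325.5 153.8] 0.16 z 33.7
```

View pics/crop.png

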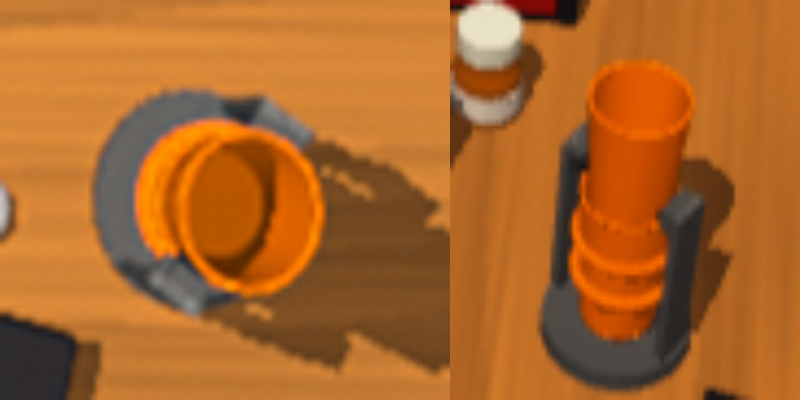

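Uprights are at (475,-302) and (415,-250) in world. The cup axis is at about (442,-279) and the dock axis points at yaw 102.5°. The interface only turns about the tool axis, so the arm can't lean the tool. I'll deal with that at the final push. First, move over the cup.

Call:
apply_moves --pt "0 0.2 -0.06 0" --pt "0 0.5 -0.15 0" --pt "0 0.8 -0.25 0" --pt "0 1 -0.3 0" --pt "0 1 -0.3 0" --grip 0 --grip_force 25

```text
time_s: 2.02
position: [385.0, -328.8, 404.8]
orientation: [0.374, 0.6, -0.374, 0.6]
contact_force: [-0.5, 0.7, -0.5]
finger_gap: 85.8
```

Call:
apply_moves --pt "0 0.18 -0.05 0" --pt "0 0.375 -0.1 0" --pt "0.1 0.375 -0.1 0" --pt "0.1 0.375 -0.1 0"

```text
time_s: 2.52
position: [441.6, -280.2, 383.1]
orientation: [0.375, 0.601, -0.375, 0.598]
contact_force: [-1.1, -0.7, 0.3]
finger_gap: 85.5
```

```bash
python3 - <<'E'
from h import *
s=read_state();print(s["time_s"],s["position"],s["q"],s["finger_gap"])
p=np.array(s["position"])
im,d=save('side','side1');C=cloud('side',d);Z=C[...,2]
# gripper body measure
m=(np.hypot(C[...,0]-p[0],C[...,1]-p[1])<90)&(Z>170)&(Z<p[2]+20)
P=C[m]-p;Rm=R.from_quat(s["orientation"]).as_matrix();L=P@Rm
for a in range(-10,185,10):
    q=L[(L[:,0]>=a)&(L[:,0]<a+10)]
    if len(q)>5: print(a,len(q),'y',np.percentile(q[:,1],[1,99]).round(0),'z',np.percentile(q[:,2],[1,99]).round(0))
print('tip',np.percentile(L[:,0],99.7))
hsv=cv2.cvtColor(im,cv2.COLOR_RGB2HSV);o=(hsv[...,1]>150)&(hsv[...,0]<15)&(abs(Z-160)<3)&(np.hypot(C[...,0]-442,C[...,1]+279)<60)
print('cuprim side',o.sum(),cv2.minAreaRect(C[o][:,:2].astype(np.float32)))
E
```

```text
2.525 [ 441.60527737 -280.15974546  383.11779328] [-6.35884987e-01  5.45486576e-02  1.44112320e+00 -3.44090469e-04
  1.64927362e+00  4.82441797e-01] 85.50158123693323
-10 146 y [-31.  34.] z [-38.   8.]
0 197 y [-34.  36.] z [-40.  20.]
10 148 y [-31.  36.] z [-38.   6.]
20 142 y [-30.  37.] z [-39.   9.]
30 137 y [-31.  36.] z [-39.   9.]
40 82 y [-23.  35.] z [-40.   1.]
50 118 y [-12.  11.] z [-71. -11.]
60 129 y [-13.  19.] z [-71.  51.]
70 124 y [-12.  19.] z [-73.  69.]
80 123 y [-14.  17.] z [-72.  69.]
90 115 y [-12.  16.] z [-74.  70.]
100 124 y [-14.  15.] z [-76.  73.]
110 54 y [-9. 12.] z [-74.  66.]
120 46 y [-10.  10.] z [-57.  51.]
130 78 y [-12.  10.] z [-58.  50.]
140 67 y [-14.   9.] z [-57.  49.]
150 44 y [-11.  10.] z [-56.  46.]
tip 159.25825470843253
cuprim side 79 ((441.4660949707031, -278.6528625488281), (56.1462287902832, 59.75390625), 30.658977508544922)
```

View pics/side1.png

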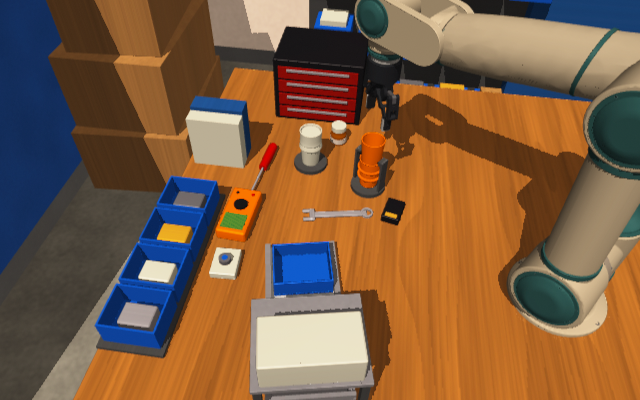

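The side view shows the gripper above the cup at pixel (372,145). Its profile is broad at the knuckles and the wide body sits higher up. Next I descend and grip.

Call:
apply_moves --pt "0.08 0.005 -0.006 0" --pt "0.2 0.005 -0.006 0" --pt "0.32 0.005 -0.006 0" --pt "0.42 0.005 -0.006 0" --pt "0.45 0.005 -0.006 0" --pt "0.45 0.005 -0.006 0"

```text
time_s: 3.32
position: [442.2, -278.5, 294.8]
orientation: [0.375, 0.599, -0.375, 0.599]
contact_force: [-0.1, -0.0, 0.1]
finger_gap: 85.2
```

Call:
apply_moves --pt "0 0 0 0" --pt "0 0 0 0" --pt "0 0 0 0" --pt "0 0 0 0" --pt "0 0 0 0" --pt "0 0 0 0" --pt "0 0 0 0" --pt "0 0 0 0" --grip 0.6 --grip_force 20

```text
time_s: 4.32
position: [442.6, -278.4, 295.9]
orientation: [0.375, 0.599, -0.375, 0.6]
contact_force: [0.2, 0.7, 5.0]
finger_gap: 58.4
```

```bash
python3 - <<'E'
from h import *
p=np.array([441.605,-280.16,383.118]);Rm=R.from_quat([0.375,0.601,-0.375,0.598]).as_matrix()
C=cloud('side',np.load('pics/side1.npy'));Z=C[...,2]
m=(np.hypot(C[...,0]-p[0],C[...,1]-p[1])<90)&(Z>170)&(Z<p[2]+20);L=(C[m]-p)@Rm
for a in range(24,164,4):
    q=L[(L[:,0]>=a)&(L[:,0]<a+4)]
    if len(q)>3: print(a,'y',q[:,1].min().round(),q[:,1].max().round(),'z',np.unique((q[:,2]/6).round()*6).astype(int).tolist())
E
```

```text
24 y -31.0 37.0 z [-42, -36, -30, -24, -18, -12, -6, 0, 6]
28 y -32.0 37.0 z [-42, -36, -30, -24, -18, -12, -6, 0, 12, 18]
32 y -33.0 36.0 z [-42, -36, -30, -24, -18, -12, -6, 0, 6, 12]
36 y -29.0 36.0 z [-36, -30, -24, -18, -12, -6, 0, 6]
40 y -26.0 35.0 z [-42, -36, -30, -24, -18, -12, -6, 0, 6]
44 y -11.0 34.0 z [-42, -36, -30, -18, -6]
48 y -9.0 10.0 z [-36, -24]
52 y -12.0 10.0 z [-72, -66, -60, -42, -36, -24]
56 y -12.0 12.0 z [-72, -66, -60, -54, -48, -42, -36, -30, -24, -12, 66]
60 y -12.0 13.0 z [-72, -66, -48, -42, -36, -30, -24, -18, -12, -6]
64 y -15.0 19.0 z [-72, -66, -60, -42, -36, -30, -24, -18, -12, -6, 0, 6, 12]
68 y -13.0 19.0 z [-72, -66, -60, -54, -42, -36, -30, -24, -18, -12, -6, 0, 6, 12, 18, 66, 72]
72 y -13.0 19.0 z [-72, -66, -60, -54, -42, -36, -30, -24, -18, -12, 6, 12, 18, 72]
76 y -13.0 18.0 z [-72, -66, -60, -36, -30, -24, -18, 6, 12, 18, 66, 72]
80 y -12.0 18.0 z [-72, -66, -60, -54, -30, -24, -18, -12, 12, 18, 30, 60, 66]
84 y -14.0 16.0 z [-72, -66, -60, -36, -30, -24, -18, -12, 12, 18, 24, 30, 36, 60, 66, 72]
88 y -14.0 16.0 z [-72, -66, -60, -42, -
[... 301 characters left out ...]
2]
104 y -13.0 11.0 z [-78, -72, -66, -60, -54, -48, -42, -36, 36, 42, 60, 66, 72]
108 y -16.0 12.0 z [-78, -72, -54, -48, -42, 36, 42, 48, 54, 60, 66, 78]
112 y -7.0 13.0 z [-72, -66, -54, -48, -42, 42, 48, 66]
116 y -6.0 11.0 z [-60, -54, -48, 42, 48]
120 y -6.0 10.0 z [-54, -48, 42, 48, 54]
124 y -8.0 11.0 z [-60, -54, -48, 42, 48]
128 y -10.0 10.0 z [-54, -48, 36, 42, 48]
132 y -12.0 10.0 z [-54, -48, -42, 36, 42, 48]
136 y -11.0 10.0 z [-60, -54, -48, -42, 42, 48]
140 y -14.0 9.0 z [-60, -54, -48, 42, 48]
144 y -14.0 10.0 z [-54, -48, 42, 48]
148 y -11.0 10.0 z [-54, -48, -42, 42, 48]
152 y -11.0 10.0 z [-54, -48, -42, 42]
156 y -11.0 8.0 z [-48, -42, 42, 48]
160 y -11.0 2.0 z [-48, 42]
```

Call:
apply_moves --pt "-0.004 0 0 -0.1" --pt "-0.004 0 0 -0.3" --pt "-0.004 0 0 -0.55" --pt "-0.004 0 0 -0.8" --pt "-0.004 0 0 -1"

```text
time_s: 4.95
position: [442.5, -278.4, 296.0]
orientation: [0.206, 0.676, -0.206, 0.677]
contact_force: [0.9, 1.2, 3.2]
finger_gap: 58.3
```

Call:
apply_moves --pt "0 0 0 -0.25" --pt "0 0 0 -0.5" --pt "0 0 0 -0.75" --pt "0 0 0 -1" --pt "0 0 0 -1"

```text
time_s: 5.58
position: [442.5, -278.4, 295.9]
orientation: [0.025, 0.706, -0.026, 0.707]
contact_force: [-0.2, -0.7, 3.0]
finger_gap: 58.5
```

Call:
apply_moves --pt "0 0 0 -0.1" --pt "-0.01 0 0 -0.2" --pt "-0.03 0 0 -0.2" --pt "-0.06 0 0 -0.2"

```text
time_s: 6.08
position: [442.3, -278.3, 307.4]
orientation: [-0.011, 0.707, 0.011, 0.707]
contact_force: [-0.5, 0.7, -0.0]
finger_gap: 58.2
```

Call:
apply_moves --pt "-0.06 0 0 0" --pt "-0.16 0 0 0" --pt "-0.27 0 0 0" --pt "-0.37 0 0 0" --pt "-0.42 0 0 0" --pt "-0.42 0 0 0"

```text
time_s: 6.82
position: [442.4, -278.3, 392.3]
orientation: [-0.012, 0.707, 0.012, 0.707]
contact_force: [0.5, -0.1, -0.6]
finger_gap: 58.2
```

```bash
python3 - <<'E'
from h import *
s=read_state();p=np.array(s["position"]);print(s["time_s"],p.round(1),s["contact_force"])
im,d=save('side','side2');C=cloud('side',d);Z=C[...,2]
hsv=cv2.cvtColor(im,cv2.COLOR_RGB2HSV);o=(hsv[...,1]>150)&(hsv[...,0]<15)&(np.hypot(C[...,0]-442,C[...,1]+279)<60)
h,_=np.histogram(Z[o],bins=np.arange(20,300,10));print(list(zip(range(20,290,10),h)))
E
```

```text
6.825 [ 442.4 -278.3  392.3] [ 0.46312238 -0.13879689 -0.64849444]
[(20, np.int64(47)), (30, np.int64(33)), (40, np.int64(76)), (50, np.int64(52)), (60, np.int64(36)), (70, np.int64(184)), (80, np.int64(124)), (90, np.int64(124)), (100, np.int64(28)), (110, np.int64(2)), (120, np.int64(0)), (130, np.int64(0)), (140, np.int64(0)), (150, np.int64(0)), (160, np.int64(2)), (170, np.int64(48)), (180, np.int64(52)), (190, np.int64(64)), (200, np.int64(72)), (210, np.int64(71)), (220, np.int64(120)), (230, np.int64(152)), (240, np.int64(167)), (250, np.int64(150)), (260, np.int64(6)), (270, np.int64(8)), (280, np.int64(4))]
```

Call:
apply_moves --pt "0 0.06 0.03 0" --pt "0 0.2 0.09 0" --pt "0 0.38 0.17 0" --pt "0 0.57 0.25 0" --pt "0 0.72 0.31 0" --pt "0 0.78 0.34 0"

```text
time_s: 7.62
position: [505.5, -118.1, 390.8]
orientation: [-0.013, 0.707, 0.013, 0.707]
contact_force: [-0.5, -0.9, -1.5]
finger_gap: 58.2
```

Call:
apply_moves --pt "0 0.06 0.03 0" --pt "0 0.2 0.09 0" --pt "0 0.38 0.17 0" --pt "0 0.57 0.25 0" --pt "0.05 0.72 0.31 0" --pt "0.15 0.78 0.34 0" --pt "0.3 0.78 0.34 0" --pt "0.5 0.78 0.34 0" --pt "0.65 0.78 0.34 0" --pt "0.72 0.78 0.34 0" --pt "0.72 0.78 0.34 0"

```text
time_s: 9.0
position: [567.5, 37.5, 246.5]
orientation: [-0.012, 0.708, 0.012, 0.706]
contact_force: [0.2, 0.1, -0.2]
finger_gap: 58.1
```

```bash
python3 - <<'E'
from h import *
s=read_state();p=np.array(s["position"]);print(s["time_s"],p.round(1),s["contact_force"],s["q"])
im,d=save('side','side3');C=cloud('side',d);Z=C[...,2]
hsv=cv2.cvtColor(im,cv2.COLOR_RGB2HSV);o=(hsv[...,1]>150)&(hsv[...,0]<15)&(np.hypot(C[...,0]-p[0],C[...,1]-p[1])<40)
h,_=np.histogram(Z[o],bins=np.arange(0,180,10));print(list(zip(range(0,170,10),h)),np.percentile(Z[o],[1,99]))
E
```

```text
9.0 [567.5  37.5 246.5] [ 0.19054813  0.0629477  -0.15553401] [ 1.11936428e-03  2.81644711e-01  1.46616482e+00 -2.56695210e-04
  1.39577926e+00 -3.19176949e-02]
[(0, np.int64(0)), (10, np.int64(0)), (20, np.int64(4)), (30, np.int64(39)), (40, np.int64(54)), (50, np.int64(88)), (60, np.int64(112)), (70, np.int64(115)), (80, np.int64(133)), (90, np.int64(133)), (100, np.int64(131)), (110, np.int64(30)), (120, np.int64(3)), (130, np.int64(3)), (140, np.int64(19)), (150, np.int64(6)), (160, np.int64(1))] [ 31.61920205 173.29757855]
```

View pics/side3.png

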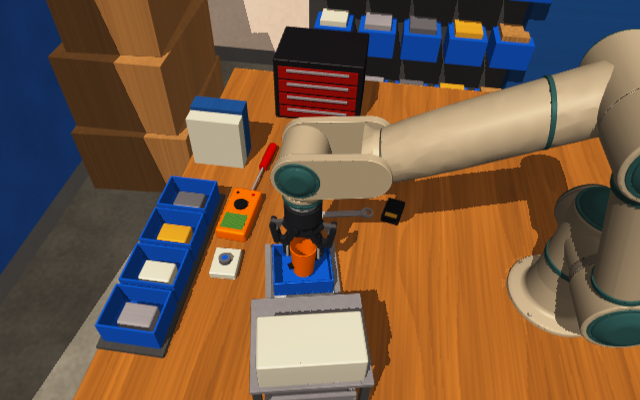

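The cup is inside the tote at (303,257), about 15 mm above its floor. Lower and feel for contact.

Call:
apply_moves --pt "0.02 0 0 0" --pt "0.04 0 0 0" --pt "0.06 0 0 0" --pt "0.07 0 0 0" --pt "0.073 0 0 0" --pt "0.073 0 0 0"

```text
time_s: 9.8
position: [567.7, 38.1, 232.9]
orientation: [-0.012, 0.707, 0.012, 0.707]
contact_force: [0.2, 0.3, 0.0]
finger_gap: 58.5
```

Call:
apply_moves --pt "0.004 0 0 0" --pt "0.008 0 0 0" --pt "0.008 0 0 0"

```text
time_s: 10.18
position: [567.7, 38.1, 231.2]
orientation: [-0.012, 0.707, 0.012, 0.707]
contact_force: [-0.2, 0.3, -0.2]
finger_gap: 57.8
```

Call:
apply_moves --pt "0.005 0 0 0" --pt "0.01 0 0 0" --pt "0.01 0 0 0"

```text
time_s: 10.55
position: [568.0, 37.8, 230.8]
orientation: [-0.012, 0.707, 0.012, 0.707]
contact_force: [-2.7, -1.7, 7.8]
finger_gap: 57.8
```

Call:
apply_moves --pt "-0.004 0 0 0" --pt "-0.004 0 0 0"

```text
time_s: 10.8
position: [567.9, 38.0, 230.9]
orientation: [-0.012, 0.707, 0.012, 0.707]
contact_force: [-2.2, -1.0, 6.4]
finger_gap: 58.0
```

Call:
apply_moves --pt "0 0 0 0" --pt "0 0 0 0" --pt "0 0 0 0" --pt "0 0 0 0" --pt "0 0 0 0" --pt "-0.06 0 0 0" --pt "-0.2 0 0 0" --pt "-0.4 0 0 0" --pt "-0.6 0 0 0" --pt "-0.7 0 0 0" --grip 0

```text
time_s: 12.05
position: [567.7, 38.1, 374.1]
orientation: [-0.012, 0.705, 0.012, 0.709]
contact_force: [-0.3, 1.2, 0.1]
finger_gap: 85.4
```

```bash
python3 - <<'E'
from h import *
s=read_state();p=np.array(s["position"]);print(s["time_s"],p.round(1),s["finger_gap"],s["q"].round(3) if hasattr(s["q"],'round') else s["q"])
im,d=save('side','side4');C=cloud('side',d);Z=C[...,2]
hsv=cv2.cvtColor(im,cv2.COLOR_RGB2HSV);o=(hsv[...,1]>150)&(hsv[...,0]<15)&(np.hypot(C[...,0]-568,C[...,1]-38)<60)&(Z<130)
print(np.percentile(Z[o],[1,99]));r=o&(Z>91);print('rim',cv2.minAreaRect(C[r][:,:2].astype(np.float32)))
b=(hsv[...,0]>100)&(hsv[...,0]<125)&(hsv[...,1]>120)&(np.hypot(C[...,0]-568,C[...,1]-38)<110)
r=b&(abs(Z-51)<4);print('tote',cv2.minAreaRect(C[r][:,:2].astype(np.float32)),Z[r].mean())
# gripper/wrist profile around TCP vs height, in world
Rm=R.from_quat(s["orientation"]).as_matrix();m=(np.hypot(C[...,0]-p[0],C[...,1]-p[1])<160)&(Z>150)
L=(C[m]-p)@Rm
for a in range(-160,60,20):
    q=L[(L[:,0]>=a)&(L[:,0]<a+20)]
    if len(q)>5: print(a,'y',q[:,1].min().round(),q[:,1].max().round(),'z',q[:,2].min().round(),q[:,2].max().round())
E
```

```text
12.05 [567.7  38.1 374.1] 85.3994747202995 [ 0.002  0.185  1.318 -0.     1.634 -0.032]
[16.54373322 96.10243932]
rim ((567.0277099609375, 38.53742218017578), (56.1477165222168, 59.527435302734375), 8.290785789489746)
tote ((567.8963012695312, 37.552085876464844), (129.97427368164062, 114.04660034179688), 12.942858695983887) 50.36452438240609
-160 y -60.0 63.0 z -159.0 32.0
-140 y -60.0 71.0 z -156.0 44.0
-120 y -47.0 72.0 z -147.0 46.0
-100 y -46.0 71.0 z -147.0 45.0
-80 y 55.0 65.0 z -147.0 37.0
-60 y 30.0 63.0 z -131.0 21.0
-40 y 4.0 40.0 z -37.0 37.0
-20 y -4.0 40.0 z -39.0 38.0
0 y -3.0 38.0 z -39.0 34.0
20 y -2.0 39.0 z -39.0 35.0
40 y -15.0 38.0 z -69.0 66.0
```

View pics/side4.png

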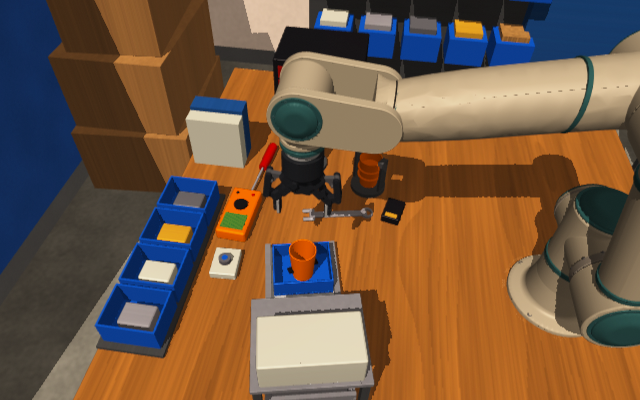

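The cup stands upright in the tote at (302,258), with its rim at z 96. For the ramp I'll shut the fingers and turn the jaws across the dock. That keeps the palm clear of the cup while it leans back.

Call:
apply_moves --pt "0 -0.08 0.02 -0.08" --pt "0 -0.2 0.05 -0.2" --pt "0 -0.35 0.08 -0.3" --pt "0 -0.424 0.086 -0.353" --pt "0.1 -0.424 0.086 -0.353" --pt "0.3 -0.424 0.086 -0.353" --pt "0.5 -0.424 0.086 -0.353" --pt "0.7 -0.424 0.086 -0.353" --pt "0.8 -0.424 0.086 -0.353" --pt "0.83 -0.424 0.086 -0.353" --pt "0.83 -0.424 0.086 -0.353" --grip 1

```text
time_s: 13.48
position: [588.2, -46.1, 205.2]
orientation: [-0.077, 0.702, 0.077, 0.703]
contact_force: [0.3, -0.0, 0.0]
finger_gap: -0.2
```

```bash
cat >> h.py <<'E'
Y=np.deg2rad(12.5);U=np.array([-np.sin(Y),np.cos(Y)]);V=np.array([-np.cos(Y),-np.sin(Y)]);O=np.array([553.1,114.2])
def dk(p): q=np.asarray(p)[...,:2]-O; return np.stack([q@U,q@V],-1)
E
python3 - <<'E'
from h import *
s=read_state();p=np.array(s["position"]);Rm=R.from_quat(s["orientation"]).as_matrix()
print(s["time_s"],p.round(1),dk(p),np.rad2deg(np.arctan2(Rm[1,2],Rm[0,2])),s["finger_gap"],s["contact_force"])
im,d=save('side','side5');C=cloud('side',d);Z=C[...,2]
hsv=cv2.cvtColor(im,cv2.COLOR_RGB2HSV);b=(hsv[...,0]>100)&(hsv[...,0]<125)&(hsv[...,1]>120)&(np.hypot(C[...,0]-568,C[...,1]-38)<110)
r=b&(abs(Z-51)<4);D=dk(C[r]);print('tote',D.min(0),D.max(0),np.percentile(D,[2,98],axis=0))
m=(np.hypot(C[...,0]-p[0],C[...,1]-p[1])<70)&(Z>20)&(Z<p[2]);L=(C[m]-p)@Rm
g=(hsv[...,2][m]<90);L=L[g];print('tip',np.percentile(L[:,0],99))
for a in range(40,180,12):
    q=L[(L[:,0]>=a)&(L[:,0]<a+12)]
    if len(q)>3: print(a,'y',q[:,1].min().round(),q[:,1].max().round(),'z',q[:,2].min().round(),q[:,2].max().round())
im2,d2=save('top','top5');C=cloud('top',d2);Z=C[...,2];hsv=cv2.cvtColor(im2,cv2.COLOR_RGB2HSV);D=dk(C)
y=(hsv[...,0]>20)&(hsv[...,0]<32)&(hsv[...,1]>150)&(abs(Z-36)<3)&(abs(D[...,1])<60);print('lip x',np.percentile(D[y][:,0],[5,50,95]))
bd=(abs(Z-162)<3)&(abs(D[...,1])<85)&(D[...,0]<150)&(D[...,0]>60);print('board front',np.sort(D[bd][:,0])[:20].round(1)[::4])
E
```

```text
13.475 [588.2 -46.1 205.2] [-164.12077281    0.44696253] 12.534286604492625 -0.22642743854427105 [ 0.32878437 -0.03510068  0.02981244]
tote [-135.16256448  -63.01311732] [-20.95063472  67.43877656] [[-132.66765342  -62.72501073]
 [ -22.48220935   66.67470916]]
tip 180.1350600637818
40 y 7.0 36.0 z -37.0 34.0
52 y -8.0 20.0 z -43.0 39.0
64 y -6.0 22.0 z -52.0 46.0
76 y -15.0 21.0 z -63.0 59.0
88 y -9.0 19.0 z -63.0 53.0
100 y -14.0 19.0 z -52.0 45.0
112 y -13.0 15.0 z -43.0 36.0
124 y -10.0 15.0 z -34.0 27.0
136 y -12.0 14.0 z -14.0 11.0
148 y 4.0 34.0 z -45.0 11.0
160 y 5.0 38.0 z -54.0 57.0
172 y 32.0 37.0 z -59.0 57.0
lip x [93.33391542 96.15711136 99.06174891]
board front [82.2 82.5 82.9 83.  83.1]
```

View pics/side5.png

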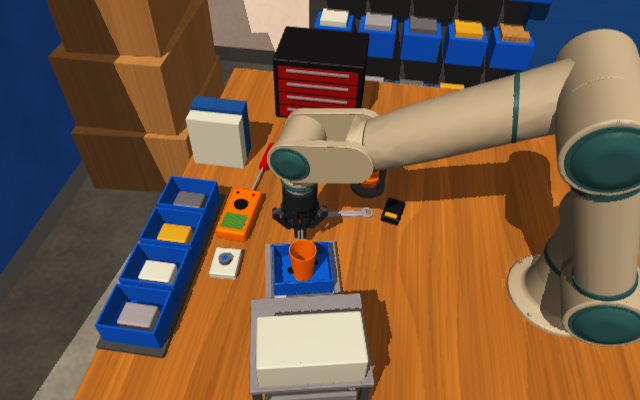

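The frame checks out: lip at 93–99 and board front at 82–83. The gripper is behind the tote and the cup is upright. Push to the ramp.

Call:
apply_moves --pt "-0.02 0.04 0 0" --pt "-0.02 0.08 0 0" --pt "-0.02 0.13 0 0" --pt "-0.02 0.18 0 0" --pt "-0.02 0.23 0 0" --pt "-0.02 0.28 0 0" --pt "-0.02 0.33 0 0" --pt "-0.02 0.38 0 0" --pt "-0.02 0.43 0 0" --pt "-0.02 0.47 0 0" --pt "-0.02 0.5 0 0"

```text
time_s: 14.95
position: [565.8, 52.2, 207.7]
orientation: [-0.077, 0.703, 0.077, 0.703]
contact_force: [1.4, -2.6, -1.0]
finger_gap: 0.2
```

```bash
cat >> h.py <<'E'
def look(tag,cam='side'):
    s=read_state();p=np.array(s["position"])
    print(s["time_s"],p.round(1),'axis',dk(p).round(1),s["finger_gap"],np.round(s["contact_force"],1))
    im,d=save(cam,tag);C=cloud(cam,d);Z=C[...,2];hsv=cv2.cvtColor(im,cv2.COLOR_RGB2HSV);D=dk(C)
    near=(D[...,0]>-200)&(D[...,0]<260)&(abs(D[...,1])<75)&(Z<160)
    o=near&(hsv[...,1]>150)&(hsv[...,0]<15);b=near&(hsv[...,0]>100)&(hsv[...,0]<125)&(hsv[...,1]>120)
    for n,m in(('cup',o),('tote',b)):
        if m.sum()>10:
            P=np.c_[D[m],Z[m]];print(n,m.sum(),'x',np.percentile(P[:,0],[1,99]).round(1),'y',np.percentile(P[:,1],[1,99]).round(1),'z',np.percentile(P[:,2],[1,99]).round(1))
E
python3 -c "
from h import *
look('side6')"
```

```text
14.95 [565.8  52.2 207.7] axis [-63.3   1. ] 0.16598427113278869 [ 1.4 -2.6 -1. ]
cup 945 x [-198.8   25.7] y [-71.5  70.7] z [ -2.5 109.6]
tote 801 x [-84.3  11.1] y [-61.7  67.3] z [ 6.  62.8]
```

Call:
apply_moves --pt "0 0.03 0 0" --pt "0 0.075 0 0" --pt "0 0.12 0 0" --pt "0 0.165 0 0" --pt "-0.005 0.21 0 0" --pt "-0.02 0.25 0 0" --pt "-0.035 0.29 0 0" --pt "-0.045 0.315 0 0"

```text
time_s: 16.0
position: [552.4, 113.5, 217.6]
orientation: [-0.077, 0.703, 0.077, 0.703]
contact_force: [0.5, -3.0, -0.4]
finger_gap: 0.0
```

```bash
python3 -c "
from h import *
look('side7')
im=cv2.imread('pics/side7.png')[200:350,230:390];cv2.imwrite('pics/c7.png',cv2.resize(im,None,fx=4,fy=4,interpolation=2))"
```

```text
16.0 [552.4 113.5 217.6] axis [-0.5  0.8] 0.049255308757382786 [ 0.5 -3.  -0.4]
cup 425 x [-199.1   46.5] y [-73.9  37.7] z [ -4.1 115.3]
tote 51 x [-26.5  15.4] y [-62.   70.8] z [ 4.8 62.9]
```

View pics/c7.png

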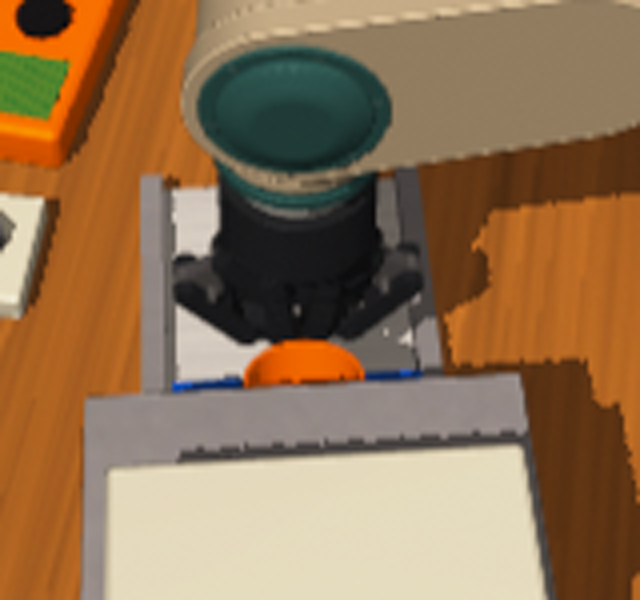

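The cup is upright and the tote is on the ramp. Continue slowly until it tips over the lip.

Call:
apply_moves --pt "-0.006 0.02 0 0" --pt "-0.015 0.05 0 0" --pt "-0.022 0.075 0 0" --pt "-0.03 0.1 0 0" --pt "-0.036 0.12 0 0" --pt "-0.04 0.135 0 0" --pt "-0.04 0.135 0 0"

```text
time_s: 16.92
position: [546.7, 139.6, 225.8]
orientation: [-0.077, 0.702, 0.077, 0.703]
contact_force: [1.0, -4.5, 2.6]
finger_gap: -0.0
```

```bash
python3 -c "
from h import *
look('side8')
look('top8','top')
a=cv2.imread('pics/side8.png')[190:310,230:390];b=cv2.imread('pics/top8.png')[150:270,180:340]
cv2.imwrite('pics/c8.png',cv2.resize(cv2.hconcat([a,b]),None,fx=2.5,fy=2.5,interpolation=2))"
```

```text
16.925 [546.7 139.6 225.8] axis [26.2  0.8] -0.044946770514762806 [ 1.  -4.5  2.6]
cup 122 x [-199.6   52.2] y [-73.9  13.2] z [ -3.4 119. ]
16.975 [546.7 139.5 225.7] axis [26.1  0.8] -0.10229533717822625 [ 1.8 -4.3  2.2]
cup 105 x [-198.2   97. ] y [-71.4  73.9] z [ -5.6 126.8]
tote 374 x [ 38.4 106.6] y [25.8 66. ] z [ 26.8 143.8]
```

View pics/c8.png

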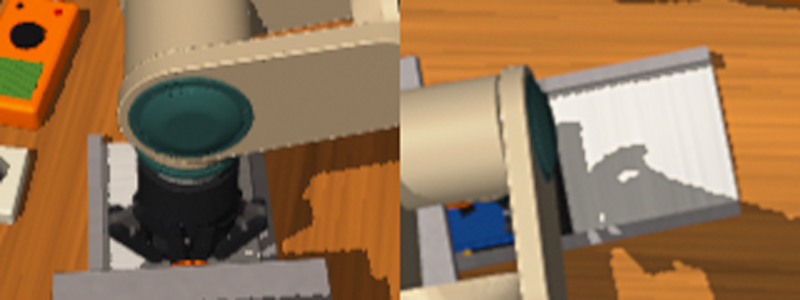

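Call:
apply_moves --pt "0 0.01 0 0" --pt "0 0.02 0 0" --pt "0 0.03 0 0" --pt "0 0.04 0 0" --pt "0 0.04 0 0"

```text
time_s: 17.65
position: [545.3, 146.6, 226.3]
orientation: [-0.078, 0.702, 0.076, 0.704]
contact_force: [2.2, -9.0, 6.7]
finger_gap: 0.3
```

```bash
python3 -c "
from h import *
look('top9','top');look('side9')"
```

```text
17.65 [545.3 146.6 226.3] axis [33.3  0.6] 0.3126911772738292 [ 2.2 -9.   6.7]
cup 98 x [-198.1  103.8] y [-72.8  71.2] z [ -5.9 125.8]
tote 310 x [ 44.8 107.2] y [25.5 65.6] z [ 28.4 141. ]
17.7 [545.4 146.6 226.3] axis [33.3  0.6] 0.17660394286888817 [ 1.9 -9.2  6.4]
cup 87 x [-198.8 -167. ] y [-74.  -51.9] z [-5.2  3.2]
```

The wall is being held down by friction on the finger. Back off so the tote can tip, then look.

Call:
apply_moves --pt "0 -0.01 0 0" --pt "0 -0.03 0 0" --pt "0 -0.07 0 0" --pt "0 -0.15 0 0" --pt "-0.05 -0.3 0 0" --pt "-0.15 -0.5 0 0" --pt "-0.25 -0.7 0 0" --pt "-0.25 -0.85 0 0" --pt "-0.25 -0.85 0 0"

```text
time_s: 18.88
position: [581.8, -21.4, 275.1]
orientation: [-0.076, 0.703, 0.076, 0.703]
contact_force: [-0.7, 0.7, -1.4]
finger_gap: 0.1
```

```bash
python3 - <<'E'
from h import *
look('side10');look('top10','top')
C=cloud('top',np.load('pics/top10.npy'));im=cv2.imread('pics/top10.png');hsv=cv2.cvtColor(im,cv2.COLOR_BGR2HSV);D=dk(C)
b=(hsv[...,0]>100)&(hsv[...,0]<125)&(hsv[...,1]>120)&(D[...,0]>-50)&(D[...,0]<90)&(abs(D[...,1])<75)&(C[...,2]<130)
print(b.sum())
for a in range(0,90,4):
    m=b&(D[...,0]>=a)&(D[...,0]<a+4)
    if m.sum(): print(a,m.sum(),np.percentile(C[m][:,2],[5,50,95]).round(1))
a=cv2.imread('pics/side10.png')[180:320,230:390];b=im[150:290,180:340]
cv2.imwrite('pics/c10.png',cv2.resize(cv2.hconcat([a,b]),None,fx=2.5,fy=2.5,interpolation=2))
E
```

```text
18.875 [581.8 -21.4 275.1] axis [-138.6    1.3] 0.11608602818843011 [-0.7  0.7 -1.4]
cup 645 x [-199.5 -127.7] y [-72.9  72.8] z [ -5.  151.5]
18.925 [581.6 -20.1 274.8] axis [-137.3    1.2] 0.30377638779052707 [-0.6  1.5 -0.5]
cup 40 x [-198.8  105.2] y [-7.8 65.9] z [-4.6 69.2]
tote 1280 x [ 57.4 107.7] y [-62.9  65.5] z [22.6 88.2]
886
56 224 [23.  50.1 67. ]
60 220 [50.2 77.4 88.2]
64 55 [82.2 84.9 87.7]
68 7 [67.4 84.1 87.4]
72 40 [40.  44.9 84.7]
76 97 [39.6 43.3 82.2]
80 92 [39.  42.3 80.1]
84 104 [38.2 41.8 77.1]
88 47 [37.7 41.3 78.2]
```

View pics/c10.png

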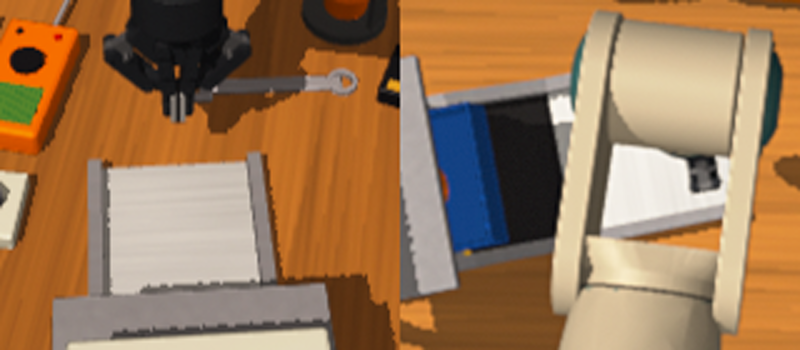

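The tote has tipped forward over the lip: rear bottom at dock x≈57, rear wall top at z≈87. The vertical body must stay before the shelf edge. Fully opened, the gripper's leading knuckle sticks out 73 mm below board height, so I'll turn the jaws along the dock and push with that.

Call:
apply_moves --pt "0 0 0 0.3" --pt "0 0 0 0.65" --pt "0 0 0 1" --pt "0 0 0 1" --grip 0

```text
time_s: 19.48
position: [581.5, -17.9, 274.8]
orientation: [0.106, 0.699, -0.106, 0.699]
contact_force: [0.3, 0.4, 0.4]
finger_gap: 72.6
```

Call:
apply_moves --pt "0 0 0 0.33" --pt "0 0 0 0.67" --pt "0 0 0 1" --pt "0 0 0 1"

```text
time_s: 19.98
position: [581.6, -18.3, 274.9]
orientation: [0.283, 0.648, -0.283, 0.648]
contact_force: [-0.4, -0.4, -0.6]
finger_gap: 85.1
```

Call:
apply_moves --pt "0 0 0 0.33" --pt "0 0 0 0.67" --pt "0 0 0 1" --pt "0 0 0 1"

```text
time_s: 20.48
position: [581.6, -18.5, 275.0]
orientation: [0.441, 0.553, -0.441, 0.553]
contact_force: [-0.2, 0.6, 0.1]
finger_gap: 85.3
```

```bash
python3 - <<'E'
from h import *
look('side11')
s=read_state();p=np.array(s["position"]);Rm=R.from_quat(s["orientation"]).as_matrix();print(np.rad2deg(np.arctan2(Rm[1,2],Rm[0,2])),np.round(s["q"],2))
C=cloud('side',np.load('pics/side11.npy'));Z=C[...,2];m=(np.hypot(C[...,0]-p[0],C[...,1]-p[1])<95)&(Z>60)&(Z<p[2]);L=(C[m]-p)@Rm
for a in range(30,170,6):
    q=L[(L[:,0]>=a)&(L[:,0]<a+6)]
    if len(q)>3: print(a,'y',np.percentile(q[:,1],[2,98]).round(),'z',np.percentile(q[:,2],[2,98]).round())
E
```

```text
20.475 [581.6 -18.5 275. ] axis [-135.7    0.8] 85.33807394422213 [-0.2  0.6  0.1]
cup 557 x [-199.6  -81.5] y [-72.5  72.3] z [ -4.1 124.3]
-77.02627510612754 [-0.1   0.29  1.4  -0.    1.46  1.25]
30 y [-35.  34.] z [-38. -11.]
36 y [-36.  34.] z [-38.  -9.]
42 y [-21.  25.] z [-38. -23.]
48 y [-12.   8.] z [-37. -32.]
54 y [-13.  10.] z [-69. -35.]
60 y [-19.  15.] z [-69. -15.]
66 y [-21.  16.] z [-69. -13.]
72 y [-20.  16.] z [-72. -18.]
78 y [-18.  15.] z [-72. -24.]
84 y [-18.  15.] z [-73. -28.]
90 y [-18.  15.] z [-74. -28.]
96 y [-17.  15.] z [-75. -35.]
102 y [-13.  11.] z [-74. -51.]
108 y [-13.  11.] z [-74. -50.]
132 y [-8.  4.] z [-57. -55.]
138 y [-12.   8.] z [-57. -50.]
144 y [-12.   8.] z [-56.   8.]
150 y [-11.   8.] z [-55. -46.]
```

Call:
apply_moves --pt "0.03 0 -0.05 0" --pt "0.1 0 -0.15 0" --pt "0.2 0 -0.28 0" --pt "0.32 0 -0.41 0" --pt "0.41 0 -0.5 0" --pt "0.445 0 -0.53 0" --pt "0.445 0 -0.53 0"

```text
time_s: 21.4
position: [558.7, 84.9, 185.8]
orientation: [0.442, 0.552, -0.442, 0.552]
contact_force: [0.1, -1.2, 0.2]
finger_gap: 85.3
```

```bash
python3 - <<'E'
from h import *
look('side12');look('top12','top')
C=cloud('top',np.load('pics/top12.npy'));im=cv2.imread('pics/top12.png');hsv=cv2.cvtColor(im,cv2.COLOR_BGR2HSV);D=dk(C)
a=cv2.imread('pics/side12.png')[180:320,230:390];b=im[150:290,180:340]
cv2.imwrite('pics/c12.png',cv2.resize(cv2.hconcat([a,b]),None,fx=2.5,fy=2.5,interpolation=2))
E
```

```text
21.4 [558.7  84.9 185.8] axis [-29.8   0.9] 85.33199759933083 [ 0.1 -1.2  0.2]
cup 165 x [-199.4 -167.1] y [-74.   71.3] z [-5.   3.8]
21.45 [559.   84.5 186.6] axis [-30.3   0.7] 85.61625672514003 [1.1 0.6 0.3]
cup 202 x [-197.9  102. ] y [-73.2  74.4] z [-5.9 67.5]
tote 166 x [ 57.  108.3] y [-63.3  65.5] z [22. 86.]
```

Call:
apply_moves --pt "0 0 -0.03 0" --pt "0 0 -0.065 0" --pt "0 0 -0.09 0" --pt "0 0 -0.11 0"

```text
time_s: 22.0
position: [553.8, 106.5, 186.1]
orientation: [0.442, 0.552, -0.442, 0.552]
contact_force: [-0.0, -0.6, -1.1]
finger_gap: 85.6
```

Call:
apply_moves --pt "0 0 -0.015 0" --pt "-0.005 0 -0.03 0" --pt "-0.005 0 -0.04 0"

```text
time_s: 22.38
position: [552.2, 114.1, 187.2]
orientation: [0.442, 0.552, -0.442, 0.552]
contact_force: [-0.5, -1.5, -0.0]
finger_gap: 85.6
```

```bash
python3 - <<'E'
from h import *
look('top13','top')
C=cloud('top',np.load('pics/top13.npy'));im=cv2.imread('pics/top13.png');hsv=cv2.cvtColor(im,cv2.COLOR_BGR2HSV);D=dk(C)
b=(hsv[...,0]>100)&(hsv[...,0]<125)&(hsv[...,1]>120)&(D[...,0]>20)&(D[...,0]<100)&(abs(D[...,1])<75)&(C[...,2]<130)
for a in range(50,90,3):
    m=b&(D[...,0]>=a)&(D[...,0]<a+3)
    if m.sum(): print(a,m.sum(),np.percentile(C[m][:,2],[5,50,95]).round(1))
E
```

```text
22.375 [552.2 114.1 187.2] axis [0.1 0.9] 85.55243047590749 [-0.5 -1.5 -0. ]
cup 115 x [-198.1 -162.4] y [-70.8  74.6] z [-4.6  5.2]
tote 217 x [71.7 97.6] y [23.6 65.7] z [26.8 85.9]
71 59 [28.4 44.8 59.8]
74 69 [53.8 70.7 82.7]
77 23 [78.6 82.9 86.4]
80 5 [79.  80.4 84.5]
83 5 [37.5 54.4 71.5]
86 4 [42.5 62.4 83.3]
89 18 [36.  41.1 49.2]
```

The knuckle pushes the tote well: rear bottom is now at about 71 with 1.5 N. Now a brisk final push, stopping with the body about 6 mm before the shelf board.

Call:
apply_moves --pt "-0.004 0 -0.025 0" --pt "-0.044 0 -0.165 0" --pt "-0.044 0 -0.165 0"

```text
time_s: 22.8
position: [544.9, 147.7, 196.6]
orientation: [0.442, 0.552, -0.441, 0.552]
contact_force: [-0.2, 0.5, -0.4]
finger_gap: 85.2
```

```bash
python3 - <<'E'
from h import *
look('top14','top');look('side14')
C=cloud('top',np.load('pics/top14.npy'));im=cv2.imread('pics/top14.png');hsv=cv2.cvtColor(im,cv2.COLOR_BGR2HSV);D=dk(C)
y=(hsv[...,0]>20)&(hsv[...,0]<32)&(hsv[...,1]>150)&(abs(C[...,2]-36)<4)&(abs(D[...,1])<68)&(D[...,0]>80)
print(y.sum(),np.percentile(D[y],[2,98],axis=0) if y.sum() else '')
E
```

```text
22.8 [544.9 147.7 196.6] axis [34.4  0.8] 85.24016620666227 [-0.2  0.5 -0.4]
cup 98 x [-198.2 -162.3] y [-72.1  74. ] z [-5.8  5. ]
tote 37 x [ 14.4 107.3] y [ 4.  63.5] z [23.1 83.4]
22.85 [545.  146.8 196.2] axis [33.6  0.9] 85.3381661032426 [-0.2 -1.1 -0.1]
cup 104 x [-199.6 -167.3] y [-74.1 -47. ] z [-4.5  3. ]
tote 172 x [212.9 255.3] y [-61.7  63.3] z [ 44.7 154. ]
45 [[92.48585223 25.41907462]
 [99.06502313 65.25175661]]
```

The lip is uncovered and there is no contact. Retreat level, then look.

Call:
apply_moves --pt "0 0 0.05 0" --pt "0 0 0.2 0" --pt "0 0 0.4 0" --pt "0 0 0.6 0" --pt "-0.15 0 0.8 0" --pt "-0.4 0 1 0" --pt "-0.7 0 1 0" --pt "-1 0 1 0" --pt "-1 0 1 0"

```text
time_s: 24.02
position: [588.4, -50.4, 402.4]
orientation: [0.445, 0.548, -0.441, 0.555]
contact_force: [-0.1, 0.3, -0.1]
finger_gap: 85.0
```

```bash
python3 - <<'E'
from h import *
look('top15','top');look('side15')
for cam in('top','side'):
    C=cloud(cam,np.load(f'pics/{cam}15.npy'));im=cv2.imread(f'pics/{cam}15.png');hsv=cv2.cvtColor(im,cv2.COLOR_BGR2HSV);D=dk(C);Z=C[...,2]
    n=(D[...,0]>85)&(D[...,0]<240)&(abs(D[...,1])<72)&(Z<145)
    b=n&(hsv[...,0]>100)&(hsv[...,0]<125)&(hsv[...,1]>100)
    o=n&(hsv[...,0]<15)&(hsv[...,1]>150)&(Z>22)
    for nm,m in(('tote',b),('cup',o)):
        print(cam,nm,m.sum())
        if m.sum()>5: print(np.c_[D[m],Z[m]][::max(1,m.sum()//14)].round(0).tolist())
a=cv2.imread('pics/side15.png')[190:400,230:390];b=cv2.imread('pics/top15.png')[140:350,80:340]
cv2.imwrite('pics/c15.png',cv2.resize(cv2.hconcat([a,b]),None,fx=1.9,fy=1.9,interpolation=2))
E
```

```text
24.025 [588.4 -50.4 402.4] axis [-168.4    1.2] 85.0404566555553 [-0.1  0.3 -0.1]
cup 50 x [-199.1 -162.3] y [ 6.6 74.2] z [-5.3  6.5]
tote 116 x [104.3 107.1] y [-62.5  63.3] z [23.5 50.1]
24.075 [588.3 -50.2 398.4] axis [-168.2    1.2] 85.16992244310269 [ 0.3  0.3 -1.4]
cup 615 x [-199.7 -167.2] y [-73.5  72.3] z [-4.6  3.8]
tote 176 x [212.6 255.4] y [-61.7  63.4] z [ 43.8 154.2]
top tote 132
[[106.0, -62.0, 45.0], [104.0, -55.0, 38.0], [105.0, -45.0, 51.0], [105.0, -39.0, 35.0], [106.0, -32.0, 37.0], [105.0, -21.0, 49.0], [105.0, -14.0, 47.0], [106.0, -8.0, 27.0], [106.0, 2.0, 36.0], [105.0, 12.0, 45.0], [105.0, 22.0, 51.0], [108.0, 30.0, 38.0], [106.0, 40.0, 44.0], [105.0, 50.0, 43.0], [106.0, 59.0, 39.0]]
top cup 0
side tote 157
[[216.0, 52.0, 59.0], [215.0, 30.0, 57.0], [214.0, 51.0, 50.0], [214.0, 3.0, 54.0], [214.0, 23.0, 50.0], [215.0, 43.0, 51.0], [212.0, -22.0, 49.0], [214.0, -2.0, 50.0], [213.0, 18.0, 45.0], [214.0, -47.0, 54.0], [213.0, -27.0, 48.0], [214.0, -7.0, 47.0], [214.0, -54.0, 49.0], [213.0, -35.0, 45.0], [213.0, -55.0, 44.0]]
side cup 0
```

View pics/c15.png

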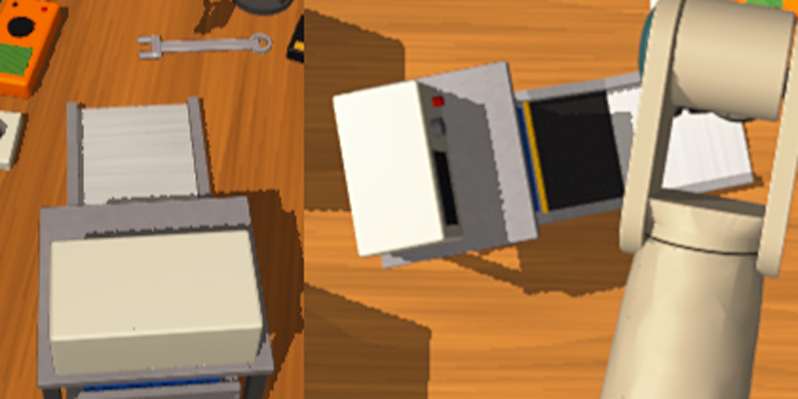

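Call:
apply_moves --pt "0 0 0 0" --pt "0 0 0 0" --pt "0 0 0 0"

```text
time_s: 24.5
position: [588.5, -49.0, 395.0]
orientation: [0.442, 0.552, -0.443, 0.551]
contact_force: [-0.2, -1.2, -0.1]
finger_gap: 85.4
```

```bash
python3 -c "
from h import *
for c in('top','side'):
    save(c,c+'16'); print(c,[(round(r['p'],2),np.round(r['pixel'])) for r in spot_point(c,'cup_mid')],[(round(r['p'],2),np.round(r['pixel'])) for r in spot_point(c,'tote')])
print(read_state()['time_s'],close_job())"
```

```text
top [] []
side [] []
the job is handed in; nothing more can be done
24.8 None
```

The job is handed in at 24.8 s. The tote looks fully home in the bay, but I could not see the cup at the end, because the shelf hides it from both cameras.

- **Cup:** I gripped it 20 mm below the rim and twisted it 66° counter-clockwise, with the wrist force reading 5 N or less. I then lifted it out and stood it in the middle of the tote. It was checked upright there before the push.
- **Push:** I pushed the tote up the ramp with shut fingers, using up to about 9 N. Once backed off, it tipped forward over the lip. The interface allows no lean of the tool, so for the last push I used the opened gripper's leading knuckle, below the shelf board. By my numbers the gripper body stopped about 5–6 mm short of the board, and I read no force there.
- **Tote at the end:** Depth shows its rear wall upright at dock x≈105 mm and its front at about 215 mm, so its centre is at about 160 mm against a target of 161 mm. It sits square, with the lip fully uncovered. I inferred that it lies level from the upright rear wall; I did not measure it directly.
- **Not confirmed:** On the ramp I saw the cup upright. My last glimpse, after the tote tipped over the lip, was only a sliver of its edge. The final detector calls found neither cup nor tote in either camera, so the cup standing upright in the bay is unverified.

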